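# Tap a manifold block home in a locating fixture and turn the latch over it

### The job

Locate the aluminium manifold block in its fixture, ready for machining, with light fingertip taps and pushes and without picking it up. First tap its near long side, midway between the two brass pins behind it, until it lies square against both; then tap the middle of its left end until it meets the single brass pin at the right while still lying against the other two. Last, push the tab of the red latch round as far as it goes so that its arm lies over the block; leave the things on the bench around the fixture where they are.

Things in the scene. Friction and masses are not known exactly. Their poses are not given: they have to be found in the camera images.
- fixture: dark steel tooling plate 200 (x) x 240 (y) x 16 mm, screwed to the bench; origin at the centre of its underside. At yaw 0, +x points away from the robot, +y to its left. Two oiled rest rails (tops at z = 20) run along x at y = -45 and 15; the block slides on them. Touching all three pins, the block's origin is at fixture (0, -15, 20) mm, axes parallel. Screws on the plate stay below z = 24.
- pin_left (a point): centre of the top of the left one of the two brass locating pins at the far side (upright, diameter 14 mm), at fixture (54.5, 27, 46) mm
- pin_right (a point): the same on the right one of the two far pins, at fixture (54.5, -57, 46) mm
- pin_end (a point): the same on the single brass pin at the right-hand end, at fixture (0, -87, 46) mm
- block: loose aluminium manifold block with round ports in its top, 95 (x) x 130 (y) x 30 mm, about 0.85 kg; origin at the centre of its underside, top at fixture z = 50. Near long side at its x = -47.5, far one at +47.5, left end at y = +65, right end at -65. It starts 10 to 22 mm short of its seat in x and in y, turned by up to 0.1 rad; 1 to 2 N slide it, 5 N square it up.
- latch (a joint): red turn latch, rad: 0 = arm along fixture +y, clear of the block; 1.57 = at its stop, arm along fixture -x over the block. It grows anticlockwise seen from above, starts at 0 to 0.35, stays where left; 2 to 3 N on the tab turn it. The arm is 16 mm wide, 64 long from the pivot, at z = 52.5 to 60.5, 2.5 mm above the block.
- latch_pivot (a point): on the latch's vertical pivot axis, at fixture (73, -15, 56.5) mm; a post of diameter 18 stands below it and a screw head above reaches z = 70
- latch_tab (a point): middle of the latch's upright red thumb tab, 54 mm out from the pivot along the arm, at z = 74.5 mm; x across the arm, y outward along it. The tab is 6 thick (x), 24 long (y), and rises from the arm to z = 84.5. Pushing on its +x face turns the latch shut.
- caliper: vernier caliper, 216 long, 8 high, lying to the right of the fixture; bystander, origin at its middle
- bolt: steel M16 bolt with nut, 79 high, standing upright to the left of the fixture; bystander, origin at the centre of its foot
- nipple: brass pipe nipple, 48 high, standing upright to the left of the fixture; bystander, origin at the centre of its foot
- pen: white and red marker pen, 135 long, 16 thick, lying to the left of the fixture; bystander, origin at its middle

How it is judged:
By the outcome, as a careful person would: the job done as asked, in the order asked, and still so for the second after the job is handed in, with the robot touching nothing.
It also fails if it takes over 58 s, if anything falls off the work surface, if the arm or the gripper's body presses on something with over 40 N, if the wrist force passes 120 N, or if a joint passes its speed limit or range.

### The arm

A 6-joint arm with a two-finger parallel gripper is mounted at the origin on a cart in front of the work surface, level with it; the furniture and walls round the work are solid. World frame = base frame: x ahead of the robot, y to its left, z up, the work surface at z = 0. Lengths are in mm, angles in rad, forces in N, time in s.
With the tool pointing down it reaches from about 375 to 925 mm from the base axis. Payload 5.7 kg.
Tool frame: the origin (TCP) lies at the very end of the fingers, on their centre line; the grasp point (between the pads) lies ctrl.grip_depth behind it (ctrl.grip_depth is the distance from the TCP to the grasp point, in mm); z points along the fingers, y is the line along which they close (so a half turn about z gives the same grasp; the last joint's range is limited). The gripper opens to 85 mm and grips with 20 to 120 N. Pads are 22 mm wide; open, the fingers measure 114 mm over their backs; the gripper's body (76 mm by 85 mm) begins 54 mm behind the grasp point. The pads swing forward as they close: fully open they stand 13 mm farther back than shut.
Start: joints at [1.079, 0.359, 1.51, -0, 1.272, -0.115], TCP at [220.759, 557.879, 231.267] pointing down, gripper open.
Joint ranges: [-2.97, 2.97], [-1.01, 2.36], [0.21, 2.38], [-0.96, 4.11], [0.2, 2.71], [-2.98, 2.98]. Speed limits (rad/s): [2.39, 2.39, 3.14, 3.14, 3.14, 3.14].

### API

Orientations are given as a 3x3 rotation matrix whose columns are the frame's x, y, z axes.
In Python, from cell import ctrl, optics, close_job gives the robot as it stands.
- The arm moves only by the tool play_rows, never from a script. Its argument "motion" is a list of rows, each a list of 6 numbers: the shift along the tool's x, y, z scaled (see below), then the turn, a rotation vector about the tool's x, y, z scaled (see below). A call has 1 to 12 rows; each row shifts and turns the commanded pose from where the row before left it, along the tool's axes as they then stand; what a row does not reach is not made up. The controller multiplies each number of a shift by 15 cm and each number of a turn by 180 degrees. A row lasts 1/10 s, in which the tool goes at most 50 mm and 8.59 degrees, less where a joint would pass 70% of its speed; a pose out of reach is approached as far as the arm can. A call with a number of a shift or a turn outside -1 to 1 is refused whole. A call with a gripper value outside its range is refused whole. "grip" is the gripper's target within -1 to 1 (fully open at 1, half-way at 0, shut at -1), set as the call begins (left out, the last holds). The fingers move at their own pace and stop on an object; "grip_force" is the grip in N (left out, the last holds). Time passes only in rows, so rows that do not move let the fingers close. It gives the time, the measured TCP pose, the force, the opening and the grip force at its end, in the units of the state.
- ctrl.get_state(): the state, without advancing time (a new reading comes with each control period).
- optics.camera(name): name is "scene" or "top" or "wrist"; returns the picture (480x640x3 uint8, blue, green, red); there is no depth.
- optics.camera_info(name): a dict with "fovy" (degrees; the focal length in pixels is half the picture's height over the tangent of half this angle, whatever the lens; pixels are square), "cx", "cy" (the principal point, pixels), "world_to_cam" (4x4, takes a point from world to camera coordinates). Camera axes: x right, y down, z forward; pixel columns grow to the right and rows downward; lengths in mm; the calibration is good to about 2 mm. The wrist camera is an equidistant fisheye: a pixel r from the principal point sees the ray r / f radians off the axis. A picture is of the moment at which its call begins: read the wrist's pose just before it. camera_info takes no time and is no camera call; for the wrist camera it gives the pose at the moment of the call.
- close_job(): hands the job in; it is judged then, once.
The state is a dict: "time": time; "qpos": joint angles; "joint_vel": joint speeds; "effort": joint torques, N m; "position": TCP position; "orientation": TCP orientation; "wrist_force": force on the tool from outside, world axes, zero at the start; "moment": the same for the moment, N m; "finger_gap": finger opening in mm; "grasp_force": force on a finger pad.
Only numpy, scipy, OpenCV 4.12 (cv2) and the standard library are available. Lean on these libraries where they do the work, as an engineer would, in place of code of your own. Each camera call takes 0.05 s, during which the arm holds its last target. There are 200 camera calls.

## Working session

There is one attempt and no reset: what is moved stays moved. The work goes in short steps, Python scripts to look and compute and a tool call to move; the robot and the scene stay as the last step left them, time stands still between calls to the robot, and variables do not carry over. Pictures are saved under pics/ and viewed, at most 10 in all, crops included, and the job is handed in when it is done.

Besides the shell and the picture viewer there is one more tool, called after "Call:" by a JSON object that holds its "method" and its "body". play_rows: Moves the arm, as the interface text tells. Its arguments: {"type":"object","properties":{"motion":{"type":"array","items":{"type":"array","items":{"type":"number"}}},"grip":{"type":"number"},"grip_force":{"type":"number"}},"required":["motion"]}

```bash
mkdir -p pics; python3 - <<'E'
from cell import ctrl,optics
import cv2,numpy as np
np.set_printoptions(precision=4,suppress=True)
s=ctrl.get_state();print(s['time'],s['position'],s['orientation'],s['finger_gap'],ctrl.grip_depth)
for n in("scene","top"):
    cv2.imwrite(f"pics/{n}0.png",optics.camera(n));i=optics.camera_info(n);print(n,i['fovy'],i['cx'],i['cy'],np.array(i['world_to_cam']))
E
```

```text
0.0 [220.4814 557.2884 230.4548] [[-0.9298  0.368  -0.0008]
 [ 0.368   0.9298 -0.0016]
 [ 0.0002 -0.0018 -1.    ]] 85.51794496190101 18.700000000000003
scene 55.37024450793948 321.76859589366836 237.590285586306 [[ -0.6782  -0.7348  -0.0151 397.7594]
 [ -0.3065   0.3015  -0.9029 211.3649]
 [  0.6679  -0.6077  -0.4296 562.6648]
 [  0.       0.       0.       1.    ]]
top 54.35716359572399 320.1195483613134 242.7208118066375 [[  0.029   -0.9994  -0.0175  54.532 ]
 [ -0.9802  -0.025   -0.1966 531.8544]
 [  0.1961   0.0228  -0.9803 831.1408]
 [  0.       0.       0.       1.    ]]
```

View pics/top0.png

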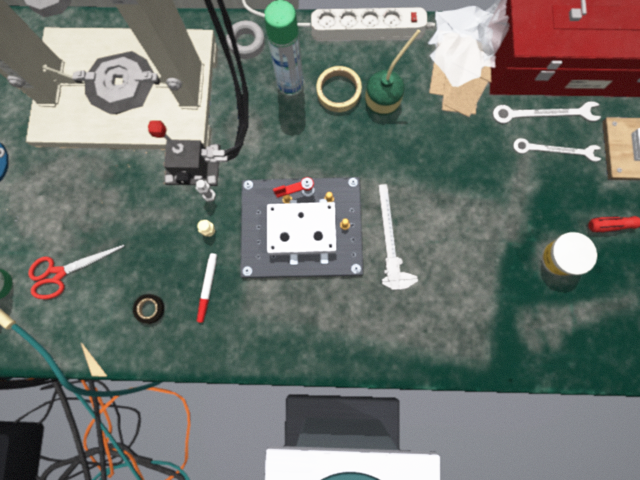

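View pics/scene0.png

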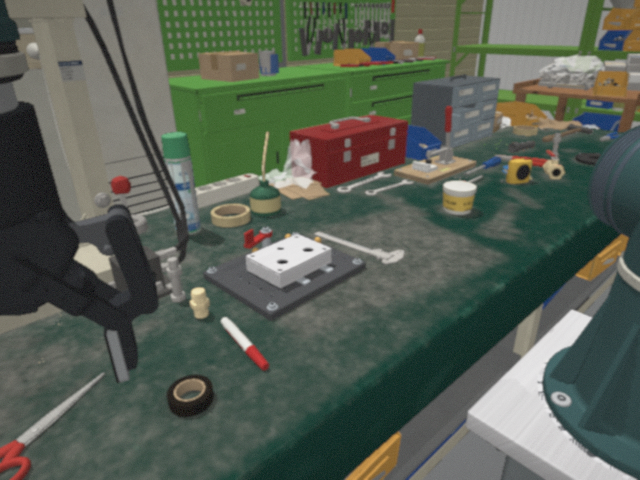

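```bash
cat > h.py <<'E'
from cell import ctrl,optics
import cv2,numpy as np
np.set_printoptions(precision=3,suppress=True)
def ray(n,i,uv,z):
    """pixels (N,2) -> world points on plane z"""
    uv=np.atleast_2d(np.float64(uv));f=240/np.tan(np.radians(i['fovy'])/2)
    d=(uv-[i['cx'],i['cy']])/f
    if n=="wrist":
        t=np.linalg.norm(d,axis=1,keepdims=True);d=np.c_[d*np.sinc(t/np.pi),np.cos(t)]
    else: d=np.c_[d,np.ones(len(d))]
    W=np.array(i['world_to_cam']);R=W[:3,:3];o=-R.T@W[:3,3];d=d@R
    return o+d*((z-o[2])/d[:,2:])
E
python3 - <<'E'
from h import *
i=optics.camera_info("top")
print(ray("top",i,[[243,180],[360,178],[362,276],[243,278]],16),ray("top",i,[[345,224]],46),ray("top",i,[[208,190]],79))
w=optics.camera_info("wrist");print(w)
s=ctrl.get_state();W=w['world_to_cam'];W=np.array(W);o=-W[:3,:3].T@W[:3,3];print(s['orientation'].T@(o-s['position']))
E
```

```text
[[663.712 230.5    16.   ]
 [673.42   -7.066  16.   ]
 [473.792 -13.387  16.   ]
 [463.672 218.178  16.   ]] [[569.525  22.431  46.   ]] [[621.052 282.858  79.   ]]
{'fovy': 65.70646984690485, 'cx': 313.25309202056087, 'cy': 233.60967622430186, 'world_to_cam': array([[   0.368,    0.93 ,   -0.001, -600.086],
       [   0.88 ,   -0.348,    0.324,  -40.742],
       [   0.301,   -0.121,   -0.946,  380.178],
       [   0.   ,    0.   ,    0.   ,    1.   ]])}
[  84.3      1.029 -141.479]
```

Call:
{"method": "play_rows", "body": {"grip": -1, "motion": [[0, 0, 0, 0, 0, -0.0443], [0, 0, 0, 0, 0, -0.0443], [0, 0, 0, 0, 0, -0.0443], [-0.197, -0.222, 0, 0, 0, 0], [-0.197, -0.222, 0, 0, 0, 0], [-0.197, -0.222, 0, 0, 0, 0], [-0.197, -0.222, 0, 0, 0, 0], [-0.197, -0.222, 0, 0, 0, 0], [-0.197, -0.222, 0, 0, 0, 0], [-0.197, -0.222, 0, 0, 0, 0], [-0.197, -0.222, 0, 0, 0, 0], [-0.197, -0.222, 0, 0, 0, 0]]}}

```text
time: 1.3
position: [499.5, 267.7, 231.0]
orientation: [[-0.999, -0.041, -0.001], [-0.041, 0.999, -0.0], [0.001, -0.0, -1.0]]
wrist_force: [0.5, 0.6, 0.4]
finger_gap: 0.2
grasp_force: 0.0
```

Call:
{"method": "play_rows", "body": {"motion": [[-0.194, -0.218, 0, 0, 0, 0], [-0.194, -0.218, 0, 0, 0, 0], [-0.194, -0.218, 0, 0, 0, 0], [-0.194, -0.218, 0, 0, 0, 0], [-0.194, -0.218, 0, 0, 0, 0], [0, 0, 0, 0, 0, 0], [0, 0, 0, 0, 0, 0]]}}

```text
time: 2.0
position: [650.8, 110.9, 230.4]
orientation: [[-0.999, -0.039, -0.002], [-0.039, 0.999, 0.0], [0.002, 0.0, -1.0]]
wrist_force: [-1.0, -0.3, -1.0]
finger_gap: 0.4
grasp_force: 0.0
```

```bash
python3 - <<'E'
from h import *
import pickle
i=optics.camera_info("wrist");im=optics.camera("wrist");s=ctrl.get_state()
print(s['time'],s['position'],s['orientation'][:,0])
cv2.imwrite("pics/w1.png",im);pickle.dump(i,open("w1.pkl","wb"))
E
```

```text
2.05 [649.999 111.826 230.573] [-0.999 -0.04   0.002]
```

View pics/w1.png

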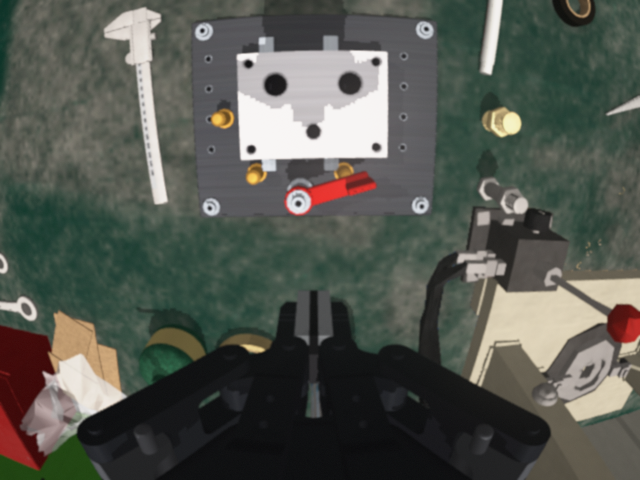

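```bash
cat > m.py <<'E'
from h import *
def big(m,roi):
    k=np.zeros_like(m);x0,y0,x1,y1=roi;k[y0:y1,x0:x1]=m[y0:y1,x0:x1]
    c,_=cv2.findContours(k,cv2.RETR_EXTERNAL,cv2.CHAIN_APPROX_NONE);return max(c,key=cv2.contourArea)
def rect(i,c,z):
    p=ray("wrist",i,c.reshape(-1,2),z)[:,:2]
    r=cv2.minAreaRect(np.float32(p));b=cv2.boxPoints(r);return np.array(r[0]),r[1],r[2],b
E
python3 - <<'E'
from m import *
import pickle
i=pickle.load(open("w1.pkl","rb"));im=cv2.imread("pics/w1.png");hsv=cv2.cvtColor(im,cv2.COLOR_BGR2HSV);h,s,v=cv2.split(hsv)
bl=((s<60)&(v>165)).astype(np.uint8);bl=cv2.morphologyEx(bl,cv2.MORPH_CLOSE,np.ones((5,5)));bl=cv2.morphologyEx(bl,cv2.MORPH_OPEN,np.ones((15,15)))
print("block",rect(i,big(bl,(225,40,400,165)),50))
pl=(~((h>60)&(h<95)&(s>70))).astype(np.uint8);pl=cv2.morphologyEx(pl,cv2.MORPH_OPEN,np.ones((9,9)))
c=big(pl,(180,5,450,225));print("plate",rect(i,c,16),cv2.boundingRect(c))
red=(((h<8)|(h>172))&(s>150)&(v>90)).astype(np.uint8);c=big(red,(270,160,400,220));print("red",cv2.boundingRect(c),rect(i,c,60.5))
br=((h>10)&(h<28)&(s>110)&(v>90)).astype(np.uint8)
cs,_=cv2.findContours(br[90:195,195:360],cv2.RETR_EXTERNAL,cv2.CHAIN_APPROX_NONE)
for c in cs:
    if cv2.contourArea(c)>20: print("brass",np.array(cv2.boundingRect(c))+[195,90,0,0])
for uv,z in[((219,119),46),((253,175),46),((298,202),70)]:print(ray("wrist",i,[uv],z)[0])
a=im[5:225,185:445];b=im[150:216,240:400]
cv2.imwrite("pics/w1c.png",np.vstack([cv2.resize(im[90:216,190:400],None,fx=3.8,fy=3.8,interpolation=cv2.INTER_CUBIC)]))
E
```

```text
block (array([560.76 , 107.989]), (93.94065856933594, 128.86679077148438), 3.2799816131591797, array([[510.181, 169.629],
       [517.554,  40.974],
       [611.34 ,  46.348],
       [603.967, 175.004]], dtype=float32))
plate (array([565.591, 110.826]), (225.6965789794922, 282.2635498046875), 1.970425009727478, array([[447.957, 247.994],
       [457.662, -34.103],
       [683.225, -26.343],
       [673.52 , 255.754]], dtype=float32)) (180, 5, 270, 220)
red (286, 172, 90, 40) (array([635.462, 127.04 ]), (23.4925479888916, 77.20288848876953), 14.845254898071289, array([[614.218, 161.343],
       [633.998,  86.717],
       [656.706,  92.736],
       [636.926, 167.362]], dtype=float32))
brass [246 163  21  22]
brass [334 162  20  17]
brass [211 108  23  21]
[574.755  26.152  46.   ]
[624.975  57.305  46.   ]
[642.627  99.105  70.   ]
```

View pics/w1c.png

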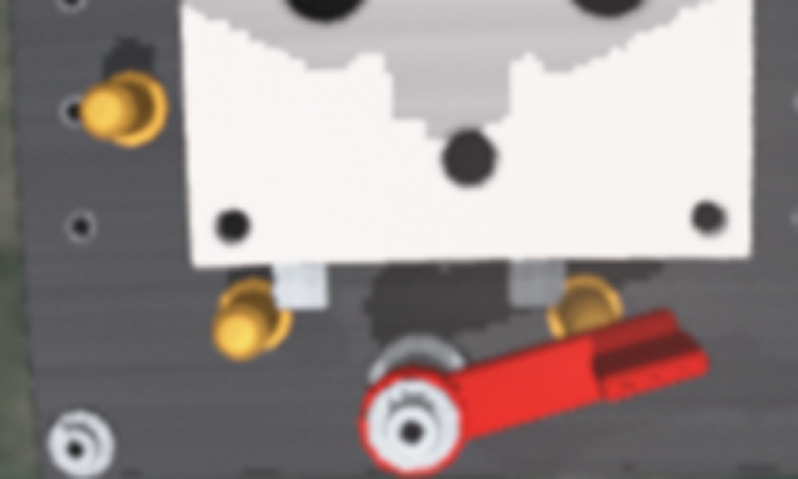

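```bash
python3 - <<'E'
from m import *
import pickle
i=pickle.load(open("w1.pkl","rb"))
S=ray("wrist",i,[[204,31],[425,30],[211,207],[421,205]],20)[:,:2];print(S,S.mean(0))
d=S[1]-S[0]+S[3]-S[2];print("yaw y",np.arctan2(-d[0],d[1])); d=S[2]-S[0]+S[3]-S[1];print("yaw x",np.arctan2(d[1],d[0]))
W=np.vstack([ray("wrist",i,[[217.4,119]],46),ray("wrist",i,[[253.4,177.6]],46),ray("wrist",i,[[298.2,203.2]],70)])[:,:2];W=np.vstack([W,S.mean(0)])
F=np.array([[0,-87],[54.5,-57],[73,-15],[0,0.]])
A=F-F.mean(0);B=W-W.mean(0);y=np.arctan2((A[:,0]*B[:,1]-A[:,1]*B[:,0]).sum(),(A*B).sum())
c,s=np.cos(y),np.sin(y);R=np.array([[c,-s],[s,c]]);t=W.mean(0)-R@F.mean(0)
print("yaw",y,"t",t,"res",W-F@R.T-t)
print("block in fix",R.T@(np.array([560.76,107.989])-t),np.radians(3.28)-y)
p=np.array([[680,345],[601,350],[705,352],[607,395],[672,315]])/3.8+[190,90]
T=ray("wrist",i,p[[0,2,3,1]],84.5)[:,:2];print("tab top pts fix",(T-t)@R)
E
```

```text
[[488.081   2.241]
 [478.751 211.912]
 [662.818   9.997]
 [652.621 220.615]] [570.568 111.191]
yaw y 0.046424944208921015
yaw x 0.047181268718064766
yaw 0.04785376221845192 t [570.335 111.391] res [[ 0.238  0.189]
 [-0.16   0.61 ]
 [-0.312 -0.599]
 [ 0.233 -0.2  ]]
block in fix [-9.727 -2.94 ] 0.00939303724696209
tab top pts fix [[51.072 41.251]
 [52.534 46.586]
 [61.757 26.098]
 [52.163 24.709]]
```

Call:
{"method": "play_rows", "body": {"motion": [[0.283, -0.0195, 0, 0, 0, -0.0024], [0.283, -0.0195, 0, 0, 0, 0], [0.283, -0.0195, 0, 0, 0, 0], [0.283, -0.0195, 0, 0, 0, 0], [0, 0, 0.25, 0, 0, 0], [0, 0, 0.25, 0, 0, 0], [0, 0, 0.25, 0, 0, 0], [0, 0, 0.25, 0, 0, 0], [0, 0, 0.2, 0, 0, 0], [0, 0, 0, 0, 0, 0], [0, 0, 0, 0, 0, 0]]}}

```text
time: 3.15
position: [480.6, 93.0, 51.6]
orientation: [[-0.999, -0.05, -0.002], [-0.05, 0.999, -0.0], [0.002, 0.0, -1.0]]
wrist_force: [0.7, 0.1, -0.4]
finger_gap: 0.0
grasp_force: 0.0
```

```bash
cat >> h.py <<'E'
t=np.array([570.335,111.391]);c,s_=np.cos(.0475),np.sin(.0475);R=np.array([[c,-s_],[s_,c]])
def fix():
    s=ctrl.get_state();print("t",s['time'],"fix",R.T@(s['position'][:2]-t),"z",s['position'][2],"F",R.T@s['wrist_force'][:2],s['wrist_force'][2])
E
python3 -c "
from h import *
fix();print(ctrl.get_state()['orientation'])"
```

```text
t 3.15 fix [-90.478 -14.104] z 51.58028371827127 F [0.723 0.101] -0.353729949228735
[[-0.999 -0.05  -0.002]
 [-0.05   0.999 -0.   ]
 [ 0.002  0.    -1.   ]]
```

Call:
{"method": "play_rows", "body": {"motion": [[0, -0.006, 0.1, 0, 0, 0], [0, 0, 0.043, 0, 0, 0], [0, 0, 0, 0, 0, 0], [-0.05, 0, 0, 0, 0, 0], [-0.05, 0, 0, 0, 0, 0], [0, 0, 0, 0, 0, 0]]}}

```text
time: 3.75
position: [499.5, 92.2, 30.8]
orientation: [[-0.999, -0.048, 0.004], [-0.048, 0.999, 0.0], [-0.004, -0.0, -1.0]]
wrist_force: [0.3, -0.2, 0.2]
finger_gap: -0.2
grasp_force: 0.0
```

Call:
{"method": "play_rows", "body": {"motion": [[-0.02, 0, 0, 0, 0, 0], [-0.02, 0, 0, 0, 0, 0], [-0.02, 0, 0, 0, 0, 0], [0, 0, 0, 0, 0, 0]]}}

```text
time: 4.15
position: [506.0, 92.5, 29.8]
orientation: [[-0.999, -0.048, 0.0], [-0.048, 0.999, -0.0], [-0.0, -0.0, -1.0]]
wrist_force: [-0.5, -0.3, 0.7]
finger_gap: -0.0
grasp_force: 0.0
```

```bash
python3 -c "
from h import *
fix()"
```

```text
t 4.15 fix [-65.134 -15.804] z 29.797782295985016 F [-0.469 -0.328] 0.7390237484594623
```

Call:
{"method": "play_rows", "body": {"motion": [[-0.012, 0, 0, 0, 0, 0], [-0.012, 0, 0, 0, 0, 0], [0, 0, 0, 0, 0, 0]]}}

```text
time: 4.45
position: [509.5, 92.7, 29.8]
orientation: [[-0.999, -0.048, 0.0], [-0.048, 0.999, -0.0], [-0.0, -0.0, -1.0]]
wrist_force: [-0.1, 0.7, -0.8]
finger_gap: -0.5
grasp_force: 0.2
```

Call:
{"method": "play_rows", "body": {"motion": [[-0.012, 0, 0, 0, 0, 0], [-0.012, 0, 0, 0, 0, 0]]}}

```text
time: 4.65
position: [512.7, 92.8, 29.8]
orientation: [[-0.999, -0.048, -0.0], [-0.048, 0.999, -0.0], [0.0, -0.0, -1.0]]
wrist_force: [-0.9, -0.0, -0.1]
finger_gap: -0.2
grasp_force: 0.5
```

Call:
{"method": "play_rows", "body": {"motion": [[-0.01, 0, 0, 0, 0, 0]]}}

```text
time: 4.75
position: [513.0, 92.9, 29.6]
orientation: [[-0.999, -0.048, -0.003], [-0.048, 0.999, -0.0], [0.003, -0.0, -1.0]]
wrist_force: [-6.2, 0.2, 1.5]
finger_gap: 0.3
grasp_force: 2.9
```

Call:
{"method": "play_rows", "body": {"motion": [[-0.006, 0, 0, 0, 0, 0], [0, 0, 0, 0, 0, 0]]}}

```text
time: 4.95
position: [513.0, 92.9, 29.4]
orientation: [[-0.999, -0.048, -0.004], [-0.048, 0.999, -0.0], [0.004, -0.0, -1.0]]
wrist_force: [-5.1, 1.0, 2.8]
finger_gap: -0.3
grasp_force: 2.7
```

```bash
python3 -c "
from h import *
fix();fix()"
```

```text
t 4.95 fix [-58.198 -15.761] z 29.397757746115428 F [-5.013  1.264] 2.794236237143145
t 4.95 fix [-58.198 -15.761] z 29.397757746115428 F [-5.013  1.264] 2.794236237143145
```

Call:
{"method": "play_rows", "body": {"motion": [[-0.012, 0, 0, 0, 0, 0], [0, 0, 0, 0, 0, 0]]}}

```text
time: 5.15
position: [513.0, 92.9, 29.1]
orientation: [[-0.999, -0.048, -0.008], [-0.048, 0.999, -0.0], [0.008, -0.0, -1.0]]
wrist_force: [-8.5, -0.4, 3.1]
finger_gap: 0.0
grasp_force: 4.2
```

Call:
{"method": "play_rows", "body": {"motion": [[0.08, 0, 0, 0, 0, 0], [0.1, 0, -0.15, 0, 0, 0], [0, 0, -0.3, 0, 0, 0], [0, 0, -0.3, 0, 0, 0], [0, 0, -0.3, 0, 0, 0], [0, 0, -0.29, 0, 0, 0], [-0.28, 0.02, 0, 0, 0, 0], [-0.28, 0.02, 0, 0, 0, 0], [-0.28, 0.02, 0, 0, 0, 0], [-0.24, 0.02, 0, 0, 0, 0], [0, 0, 0, 0, 0, 0], [0, 0, 0, 0, 0, 0]]}}

```text
time: 6.35
position: [651.5, 111.5, 230.3]
orientation: [[-0.999, -0.048, -0.0], [-0.048, 0.999, -0.0], [0.0, -0.0, -1.0]]
wrist_force: [-1.1, 0.2, -1.0]
finger_gap: 0.1
grasp_force: 0.0
```

```bash
cat > look.py <<'E'
from m import *
import pickle,sys
n=sys.argv[1]
i=optics.camera_info("wrist");im=optics.camera("wrist");cv2.imwrite(f"pics/{n}.png",im);pickle.dump(i,open(n+".pkl","wb"));fix()
hh,ss,vv=cv2.split(cv2.cvtColor(im,cv2.COLOR_BGR2HSV))
bl=((ss<60)&(vv>165)).astype(np.uint8);bl=cv2.morphologyEx(bl,cv2.MORPH_CLOSE,np.ones((5,5)));bl=cv2.morphologyEx(bl,cv2.MORPH_OPEN,np.ones((15,15)))
a=big(bl,(215,30,410,175));r=rect(i,a,50);print("block",cv2.boundingRect(a),r[1],"fix",R.T@(r[0]-t),"yaw",np.radians(r[2])-.0475)
E
python3 look.py w2
```

```text
t 6.4 fix [80.098 -3.707] z 230.40815865742718 F [-0.444 -0.67 ] 0.5013567582822871
block (238, 61, 150, 108) (93.51301574707031, 129.15357971191406) fix [ 0.329 -2.997] yaw 0.0014961303331132714
```

View pics/w2.png

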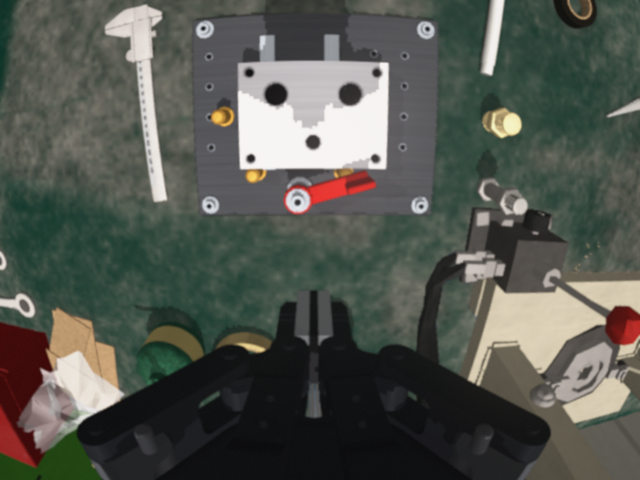

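Call:
{"method": "play_rows", "body": {"motion": [[0.178, 0.209, 0, 0, 0, 0], [0.178, 0.209, 0, 0, 0, 0], [0.178, 0.209, 0, 0, 0, 0], [0, 0, 0.25, 0, 0, 0], [0, 0, 0.25, 0, 0, 0], [0, 0, 0.25, 0, 0, 0], [0, 0, 0.25, 0, 0, 0], [0, 0, 0.25, 0, 0, 0], [0, 0, 0.087, 0, 0, 0], [0, 0, 0, 0, 0, 0], [0, 0, 0, 0, 0, 0]]}}

```text
time: 7.5
position: [567.3, 201.8, 31.7]
orientation: [[-0.999, -0.048, 0.002], [-0.048, 0.999, 0.0], [-0.002, 0.0, -1.0]]
wrist_force: [-0.3, 0.5, 0.2]
finger_gap: 0.1
grasp_force: 0.0
```

```bash
python3 -c "
from h import *
fix()"
```

```text
t 7.5 fix [ 1.267 90.405] z 31.735878534402172 F [-0.257  0.559] 0.15611665158539537
```

Call:
{"method": "play_rows", "body": {"motion": [[0.008, -0.035, 0.01, 0, 0, 0], [0, -0.035, 0, 0, 0, 0], [0, -0.014, 0, 0, 0, 0], [0, -0.014, 0, 0, 0, 0], [0, 0, 0, 0, 0, 0]]}}

```text
time: 8.0
position: [566.5, 186.6, 29.1]
orientation: [[-0.999, -0.048, 0.0], [-0.048, 0.999, -0.0], [-0.0, -0.0, -1.0]]
wrist_force: [-0.3, 0.6, 0.3]
finger_gap: 0.0
grasp_force: 0.0
```

Call:
{"method": "play_rows", "body": {"motion": [[0, -0.014, 0, 0, 0, 0], [0, -0.014, 0, 0, 0, 0], [0, -0.014, 0, 0, 0, 0]]}}

```text
time: 8.3
position: [566.6, 180.6, 28.7]
orientation: [[-0.999, -0.048, -0.0], [-0.048, 0.999, 0.0], [0.0, 0.0, -1.0]]
wrist_force: [-0.1, 0.1, 0.2]
finger_gap: 0.0
grasp_force: 0.6
```

Call:
{"method": "play_rows", "body": {"motion": [[0, -0.014, 0, 0, 0, 0], [0, -0.014, 0, 0, 0, 0]]}}

```text
time: 8.5
position: [566.8, 176.3, 28.8]
orientation: [[-0.999, -0.048, -0.0], [-0.048, 0.999, -0.0], [0.0, -0.0, -1.0]]
wrist_force: [-0.4, 1.6, 0.7]
finger_gap: 0.3
grasp_force: 0.6
```

Call:
{"method": "play_rows", "body": {"motion": [[0, -0.014, 0, 0, 0, 0], [0, -0.014, 0, 0, 0, 0]]}}

```text
time: 8.7
position: [567.0, 172.5, 28.8]
orientation: [[-0.999, -0.048, -0.0], [-0.048, 0.999, 0.001], [-0.0, 0.001, -1.0]]
wrist_force: [-1.3, 10.7, -0.1]
finger_gap: 0.0
grasp_force: 5.5
```

Call:
{"method": "play_rows", "body": {"motion": [[0, -0.01, 0, 0, 0, 0]]}}

```text
time: 8.8
position: [567.1, 172.4, 28.8]
orientation: [[-0.999, -0.047, 0.0], [-0.047, 0.999, 0.003], [-0.0, 0.003, -1.0]]
wrist_force: [-1.3, 13.1, -0.4]
finger_gap: 0.2
grasp_force: 7.2
```

Call:
{"method": "play_rows", "body": {"motion": [[0, -0.01, 0, 0, 0, 0]]}}

```text
time: 8.9
position: [567.2, 172.3, 28.9]
orientation: [[-0.999, -0.046, 0.0], [-0.046, 0.999, 0.005], [-0.001, 0.005, -1.0]]
wrist_force: [-1.5, 19.5, 0.2]
finger_gap: -0.3
grasp_force: 10.1
```

Call:
{"method": "play_rows", "body": {"motion": [[0, 0.04, 0, 0, 0, 0], [0, 0.15, 0, 0, 0, 0], [0, 0, -0.3, 0, 0, 0], [0, 0, -0.3, 0, 0, 0], [0, 0, -0.3, 0, 0, 0], [0, 0, -0.3, 0, 0, 0], [-0.178, -0.21, -0.14, 0, 0, 0], [-0.178, -0.21, 0, 0, 0, 0], [-0.178, -0.17, 0, 0, 0, 0], [0, 0, 0, 0, 0, 0], [0, 0, 0, 0, 0, 0]]}}

```text
time: 10.0
position: [649.9, 112.2, 229.2]
orientation: [[-0.999, -0.047, -0.001], [-0.047, 0.999, -0.0], [0.001, -0.0, -1.0]]
wrist_force: [-0.2, 0.6, 0.3]
finger_gap: -0.1
grasp_force: 0.0
```

```bash
python3 look.py w3
```

```text
t 10.05 fix [78.853 -2.175] z 229.16813766668676 F [-0.631  0.76 ] 0.12382322885141214
block (222, 63, 151, 109) (93.9852523803711, 129.1542510986328) fix [  0.56  -15.794] yaw 5.65710894385521e-05
```

View pics/w3.png

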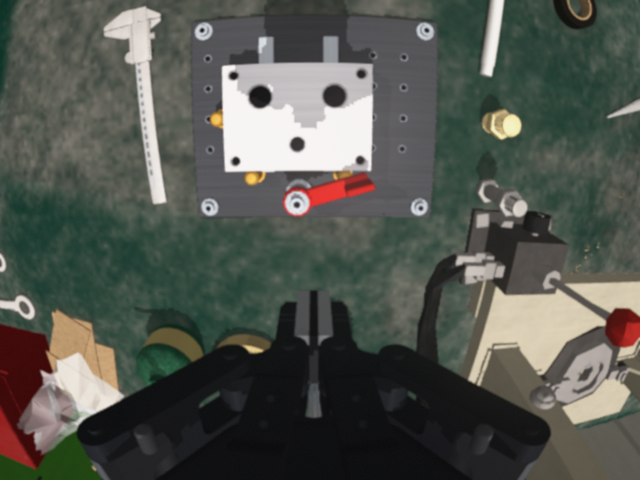

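Call:
{"method": "play_rows", "body": {"motion": [[-0.02, 0.164, 0, 0, 0, 0], [-0.02, 0.164, 0, 0, 0, 0], [0, 0, 0.25, 0, 0, 0], [0, 0, 0.25, 0, 0, 0], [0, 0, 0.25, 0, 0, 0], [0, 0, 0.2, 0, 0, 0], [0, 0, 0.13, 0, 0, 0], [0, 0, 0, 0, 0, 0], [0, 0, 0, 0, 0, 0]]}}

```text
time: 10.95
position: [652.8, 163.3, 68.0]
orientation: [[-0.999, -0.049, -0.001], [-0.049, 0.999, -0.0], [0.001, -0.0, -1.0]]
wrist_force: [-0.5, -0.4, -0.2]
finger_gap: 0.1
grasp_force: 0.0
```

```bash
python3 -c "
from h import *
fix()"
```

```text
t 10.95 fix [84.861 47.932] z 67.97306980366022 F [-0.482 -0.386] -0.22487893263728964
```

Call:
{"method": "play_rows", "body": {"motion": [[0.04, -0.015, 0, 0, 0, 0], [0.04, -0.015, 0, 0, 0, 0], [0.037, -0.002, 0, 0, 0, 0], [0.037, -0.002, 0, 0, 0, 0], [0, 0, 0, 0, 0, 0]]}}

```text
time: 11.45
position: [630.4, 156.3, 68.5]
orientation: [[-0.999, -0.048, 0.001], [-0.048, 0.999, 0.0], [-0.001, 0.0, -1.0]]
wrist_force: [0.4, -0.0, 1.5]
finger_gap: -0.1
grasp_force: 0.2
```

Call:
{"method": "play_rows", "body": {"motion": [[0.036, -0.01, 0, 0, 0, 0], [0.036, -0.01, 0, 0, 0, 0], [0.034, -0.018, 0, 0, 0, 0], [0.034, -0.018, 0, 0, 0, 0], [0, 0, 0, 0, 0, 0]]}}

```text
time: 11.95
position: [608.8, 146.6, 67.6]
orientation: [[-0.999, -0.048, -0.002], [-0.048, 0.999, -0.0], [0.002, -0.0, -1.0]]
wrist_force: [0.7, 0.2, 0.2]
finger_gap: 0.2
grasp_force: 0.2
```

```bash
python3 -c "
from h import *
fix()"
```

```text
t 11.95 fix [40.102 33.295] z 67.58008744260329 F [0.726 0.186] 0.17459651880327737
```

Call:
{"method": "play_rows", "body": {"motion": [[0.03, -0.023, 0, 0, 0, 0], [0.03, -0.023, 0, 0, 0, 0], [0.026, -0.035, 0, 0, 0, 0], [0.026, -0.035, 0, 0, 0, 0], [0.014, -0.03, 0, 0, 0, 0], [0.014, -0.03, 0, 0, 0, 0]]}}

```text
time: 12.55
position: [590.2, 119.1, 67.8]
orientation: [[-0.999, -0.048, -0.0], [-0.048, 0.999, 0.0], [0.0, 0.0, -1.0]]
wrist_force: [2.2, 2.2, -0.1]
finger_gap: -0.1
grasp_force: 0.9
```

Call:
{"method": "play_rows", "body": {"motion": [[0.008, -0.018, 0, 0, 0, 0], [0.006, -0.018, 0, 0, 0, 0]]}}

```text
time: 12.75
position: [588.4, 113.8, 67.7]
orientation: [[-0.999, -0.048, -0.0], [-0.048, 0.999, -0.0], [0.0, 0.0, -1.0]]
wrist_force: [0.9, 1.4, 0.0]
finger_gap: 0.0
grasp_force: 0.9
```

Call:
{"method": "play_rows", "body": {"motion": [[0, -0.014, 0, 0, 0, 0]]}}

```text
time: 12.85
position: [588.4, 111.8, 67.7]
orientation: [[-0.999, -0.048, -0.001], [-0.048, 0.999, -0.0], [0.001, -0.0, -1.0]]
wrist_force: [0.6, 1.5, 0.9]
finger_gap: -0.2
grasp_force: 0.9
```

Call:
{"method": "play_rows", "body": {"motion": [[0, -0.01, 0, 0, 0, 0]]}}

```text
time: 12.95
position: [588.4, 111.4, 67.7]
orientation: [[-0.999, -0.047, -0.001], [-0.047, 0.999, 0.002], [0.001, 0.002, -1.0]]
wrist_force: [-1.0, 10.1, 1.0]
finger_gap: 0.1
grasp_force: 4.8
```

```bash
python3 -c "
from h import *
fix()"
```

```text
t 12.95 fix [18.055 -0.845] z 67.73132562374282 F [-0.479 10.122] 0.9894874350115488
```

Call:
{"method": "play_rows", "body": {"motion": [[0, 0.05, 0, 0, 0, 0], [0, 0.1, 0, 0, 0, 0], [0, 0, -0.2, 0, 0, 0], [0, 0, -0.3, 0, 0, 0], [0, 0, -0.3, 0, 0, 0], [0, 0, -0.28, 0, 0, 0], [-0.2, -0.08, 0, 0, 0, 0], [-0.2, -0.08, 0, 0, 0, 0], [0, 0, 0, 0, 0, 0], [0, 0, 0, 0, 0, 0]]}}

```text
time: 13.95
position: [648.5, 112.4, 229.1]
orientation: [[-0.999, -0.048, -0.002], [-0.048, 0.999, -0.0], [0.002, -0.0, -1.0]]
wrist_force: [-1.0, -0.5, -0.3]
finger_gap: -0.2
grasp_force: 0.0
```

```bash
python3 look.py w4
```

```text
t 14.0 fix [77.326 -2.455] z 228.9738414881026 F [-0.131  0.337] -1.1476460388552938
block (222, 65, 151, 108) (93.42479705810547, 129.3048553466797) fix [  0.411 -15.757] yaw -0.00036290174938415076
```

View pics/w4.png

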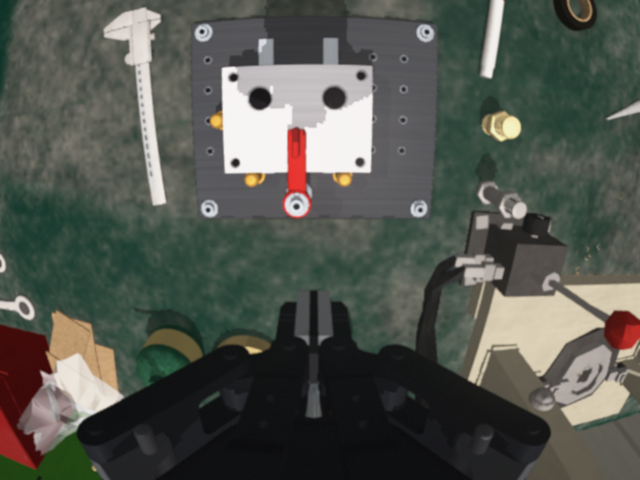

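The picture shows the block square against all three pins. The latch arm lies straight over it, from the pivot at (297,205) to the tip at (296,130), and the bystanders have not moved.

```bash
python3 -c "
from cell import close_job
print(close_job())"
```

```text
the job is handed in; nothing more can be done
None
```

The block is seated square against all three brass pins, the red latch is shut to its stop over it, the bench items are where they were, and the job was handed in at about 14 s of the 58 s allowed.

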